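# Clamp the wax ring blank in the rack-feed carving vice

### The job

Set the green wax ring blank flat on the bed of the carving vice, hole upward, midway across the jaws' width and with its long sides facing them, and let go of it. Then turn the feed knob clockwise, moving along with it as it carries the jaw, until the jaws nip the blank snugly with about 10 newtons - held fast but not squeezed hard, for the wax cracks - and leave it clamped there with your hands off. Leave the other things on the bench alone.

Things in the scene. Friction and masses are not known exactly. Their poses are not given: they have to be found in the camera images.
- ring_blank: loose block of green carving wax with a vertical 17 mm hole through its middle; 50 (x) x 34 (y) x 26 (z) mm, 70 g; origin: centre of the underside, z up along the hole; its long sides are the two 50 x 26 mm faces at y = -17 and +17. Grasp it across the 50 mm, along its x axis. It cracks when a jaw presses it with more than 25 N; a nip of 5 to 15 N is right
- vice: small blue-grey vice bolted to the bench; base 96 (x) x 236 (y) mm; origin: centre of the underside, z up; the jaw slides along y. Heel jaw at the +y end, screwed fast through two slots: 60 mm wide (x), top at z = 38 mm, black rubber face that gives 1 mm under 10 N. Where it is set is not measured: its face lies at y = 41 to 51 mm (mean 46), so the nip must be felt at the knob
- nest (a point): point fixed on the vice, at vice x = 0, y = 29 mm, on the aluminium bed between the jaws (top at vice z = 22 mm, 54 mm wide in x, from y = -20 mm to the heel jaw). The middle of the clamped blank's underside ends here on average, up to 7 mm off along vice y, as the heel jaw is set
- jaw_face (a point): middle of the sliding jaw's cork face (60 mm wide, top at vice z = 38 mm), which faces vice +y; it moves with the slide and starts at vice y = -14 to -6 mm, so that the clear gap to the heel jaw is 47 to 65 mm
- knob_center (a point): point on the feed knob's vertical axis at vice z = 70 mm; rides on the slide, 48 mm from jaw_face towards vice -y. The knob is black, fluted, round, 36 mm across, from z = 54 to 82 mm, with a red line on top; the slide and jaws near it stay below z = 46 mm and a blank on the bed below 48 mm, so open fingers may turn round it with tips above 51 mm. Grip any diameter, from above
- feed_knob (a joint): turn of the feed knob, rad; grows clockwise seen from above, which closes the vice; stops at 0 and 5.25. Pinion and rack move slide and knob 8 mm towards vice +y per radian. Dry friction (0.2 N m) holds it where it is left, also when clamped; each newton on the blank adds 0.008 N m, so 10 N is felt as 0.08 N m above free running, best read after small equal slow steps
- slide_jaw: the sliding jaw with its saddle, which carries the feed knob; same axes and, with the knob at 0, the same origin as the vice; drive it by the knob, for pushing the slide itself takes more than 25 N and starts with a jerk
- rubber_block: bystander: loose black rubber block 60 x 60 x 22 mm, origin: centre of the underside
- wood_bowl: bystander: loose brown bowl 92 mm across, 22 mm high
- burr_box: bystander: loose blue box of burrs 60 x 104 x 66 mm
- tea_glass: bystander: loose glass mug 75 mm wide, 92 mm high
- tweezers: bystander: loose steel tweezers 126 mm long
- wax_lump: bystander: loose yellow lump of beeswax 28 x 34 x 16 mm
Not all that is in view belongs to the job. Of the things that look like the ring_blank, the smallest one is meant.

How it is judged:
By the outcome, as a careful person would: the job done as asked, in the order asked, and still so for the second after the job is handed in, with the robot touching nothing.
It also fails if it takes over 72 s, if anything falls off the work surface, if the arm or the gripper's body presses on something with over 40 N, if the wrist force passes 120 N, or if a joint passes its speed limit or range.

### The arm

A 6-joint arm with a two-finger parallel gripper is mounted at the origin on a cart in front of the work surface, level with it; the furniture and walls round the work are solid. World frame = base frame: x ahead of the robot, y to its left, z up, the work surface at z = 0. Lengths are in m, angles in rad, forces in N, time in s.
With the tool pointing down it reaches from about 0.25 to 0.8 m from the base axis. Payload 3.9 kg.
Tool frame: the origin (TCP) lies between the finger pads; the fingertips stand 11 mm ahead of it and the grasp point (between the pads) lies 8 mm behind it; z points along the fingers, y is the line along which they close (so a half turn about z gives the same grasp; the last joint's range is limited). The gripper opens to 85 mm and grips with 20 to 120 N. Pads are 22 mm wide; open, the fingers measure 114 mm over their backs; the gripper's body (76 mm by 85 mm) begins 54 mm behind the grasp point. The pads swing forward as they close: fully open they stand 13 mm farther back than shut.
Start: joints at [1.343, 0.26, -0.138, 1.173, 0, 1.571], TCP at [0.119, 0.511, 0.242] pointing down, gripper open.
Joint ranges: [-2.78, 2.78], [-0.83, 1.72], [-1.28, 1.37], [-1.9, 2.12], [-1.57, 1.48], [-3.14, 3.14]. Speed limits (rad/s): [2.57, 2.57, 3.14, 3.14, 3.14, 3.14].

### API

Orientations are given as [roll, pitch, yaw] about the fixed x, y, z axes, in that order (R = Rz(yaw) Ry(pitch) Rx(roll)).
In Python, from workcell import r, optics gives the robot as it stands.
- The arm moves only by the shell command python3 -m inch 'ROWS' [FORCE]. ROWS is JSON, a list of rows, each an object with "translation": the shift along the tool's x, y, z scaled (see below), a list of three; "rot": the turn, a rotation vector about the tool's x, y, z scaled (see below), a list of three; "gripper": the closure, from 0 (fully open) to 1 (shut). In form: [{"translation": [dx, dy, dz], "rot": [rx, ry, rz], "gripper": gripper}, ...]. A call has 1 to 20 rows; each row is the pose to reach, as a shift and turn from the pose commanded when the call began, along the tool's axes at that moment, turning the shorter way round; what a row does not reach only later rows make up. The controller multiplies each number of a shift by 0.15 m and each number of a turn by 360 degrees. A row lasts 1/10 s, in which the tool goes at most 50 mm and 8.59 degrees, less where a joint would pass 70% of its speed; a pose out of reach is approached as far as the arm can. A call with a number of a shift or a turn outside -1 to 1 is refused whole. A call with a gripper value outside its range is refused whole. The fingers move at their own pace and stop on an object; FORCE is the grip in N (left out, the last holds). Time passes only in rows, so rows that repeat a pose let the fingers close. It gives the time, the measured TCP pose, the force, the opening and the grip force at its end, in the units of the state.
- r.get_state(): the state, without advancing time (a new reading comes with each control period).
- optics.read_camera(name): name is "side" or "top"; returns a dict with "color" (384x512x3 uint8, red, green, blue), "range_z" (384x512 float32, m along the optical axis (not along the pixel's ray), 0 where there is no reading), "mtx" (3x3 intrinsics, pixels), "distortion" ([k1, k2, p1, p2, k3] as OpenCV has them; the pictures are not rectified), "world_from_camera" (4x4, takes a point from camera to world coordinates). Camera axes: x right, y down, z forward; pixel columns grow to the right and rows downward; lengths in m; the calibration is good to about 2 mm. A picture is of the moment at which its call begins.
- r.hand_in(): hands the job in; it is judged then, once.
The state is a dict: "time_s": time; "joint_pos": joint angles; "dq": joint speeds; "joint_torque": joint torques, N m; "tool_pos": TCP position; "tool_rot": TCP orientation; "ft_force": force on the tool from outside, world axes, zero at the start; "moment": the same for the moment, N m; "gripper_width": finger opening in m; "grasp_force": force on a finger pad.
Only numpy, scipy, OpenCV 4.12 (cv2) and the standard library are available. Lean on these libraries where they do the work, as an engineer would, in place of code of your own. Each camera call takes 0.05 s, during which the arm holds its last target. There are 200 camera calls.

## Working session

There is one attempt and no reset: what is moved stays moved. The work goes in short steps, Python scripts to look and compute and a shell command to move; the robot and the scene stay as the last step left them, time stands still between calls to the robot, and variables do not carry over. Pictures are saved under pics/ and viewed, at most 10 in all, crops included, and the job is handed in when it is done.

```bash
ls; mkdir -p pics; python3 - <<'E'
from workcell import r, optics
import cv2, numpy as np
for n in ("top","side"):
    d=optics.read_camera(n); np.savez(f"pics/{n}0.npz",**d)
    cv2.imwrite(f"pics/{n}0.png",d["color"][...,::-1])
    print(n,d["mtx"].tolist(),d["distortion"],np.round(d["world_from_camera"],3).tolist())
print(r.get_state())
E
```

```text
pics
top [[400.83989150618953, 0.0, 255.22650000435144], [0.0, 400.83989150618953, 202.4701634876552], [0.0, 0.0, 1.0]] [-0.01147736  0.          0.          0.          0.        ] [[-0.001, -0.996, 0.092, 0.44], [-1.0, -0.0, -0.009, -0.077], [0.009, -0.092, -0.996, 1.323], [0.0, 0.0, 0.0, 1.0]]
side [[352.687758278058, 0.0, 255.7185866438414], [0.0, 352.687758278058, 193.2364170158767], [0.0, 0.0, 1.0]] [-0.00810163  0.          0.          0.          0.        ] [[0.988, -0.1, 0.116, 0.433], [-0.153, -0.611, 0.777, -0.979], [-0.007, -0.786, -0.619, 0.805], [0.0, 0.0, 0.0, 1.0]]
{'time_s': 0.1, 'joint_pos': array([ 1.34303396e+00,  2.60610108e-01, -1.39228847e-01,  1.17272898e+00,
       -7.11020278e-06,  1.57079108e+00]), 'dq': array([-0.00013066, -0.00189307,  0.00420989,  0.00067063,  0.0001377 ,
       -0.00086628]), 'joint_torque': array([-1.03201201e-03, -4.06508231e+01,  2.54527402e+01,  1.00963769e-02,
       -7.14315706e-05, -4.55635146e-06]), 'tool_pos': array([0.11841089, 0.51085701, 0.24155669]), 'tool_rot': array([-3.13982105e+00,  7.10090479e-06,  2.91383554e+00]), 'ft_force': array([-0.83307158,  0.58271663,  0.00144289]), 'moment': array([ 0.0588024 , -0.03016504, -0.00749621]), 'grasp_force': 0.0, 'gripper_width': 0.08568924367552254}
```

View pics/top0.png

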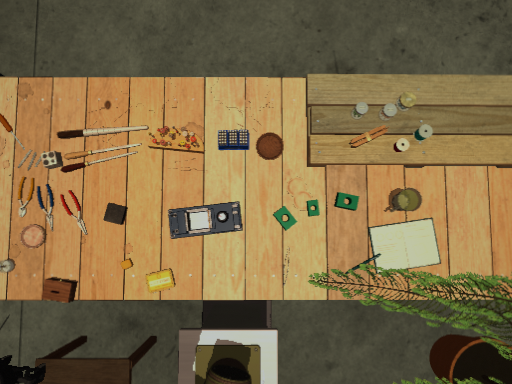

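View pics/side0.png

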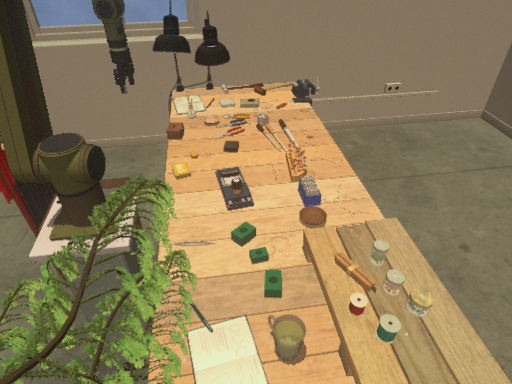

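In the top view three green blocks could be the blank: A (285,218), B (313,208) and C (347,201). The side view shows them at (244,233), (259,255) and (273,283). B looks smallest. The vice is at (205,220), with its knob at (223,216) and its heel on the left (world +y). I'll measure all three and crop B.

```bash
cat > h.py <<'E'
import numpy as np, cv2
def cloud(d):
    h,w=d["range_z"].shape
    uv=np.mgrid[0:h,0:w][::-1].reshape(2,-1).T.astype(np.float64)
    n=cv2.undistortPoints(uv[:,None],d["mtx"],d["distortion"])[:,0]
    z=d["range_z"].reshape(-1,1).astype(float)
    p=np.hstack([n*z,z]); T=d["world_from_camera"]
    p=p@T[:3,:3].T+T[:3,3]; p[z[:,0]==0]=np.nan
    return p.reshape(h,w,3)
E
python3 - <<'E'
from h import *
ims=[]
for n in ("top","side"):
    d=dict(np.load(f"pics/{n}0.npz")); P=cloud(d)
    hsv=cv2.cvtColor(d["color"],cv2.COLOR_RGB2HSV)
    m=cv2.inRange(hsv,(60,90,30),(90,255,255))
    k,l,s,c=cv2.connectedComponentsWithStats(m)
    for i in range(1,k):
        if s[i,4]<40: continue
        p=P[l==i]; p=p[np.isfinite(p[:,0])]
        if len(p)<20 or p[:,0].min()<.1: continue
        zt=np.percentile(p[:,2],90); q=p[p[:,2]>zt-.006]
        r=cv2.minAreaRect((q[:,:2]*1000).astype(np.float32))
        print(n,c[i].round(),s[i,4],"ztop",zt.round(4),"rect",np.round(r[0],1),np.round(r[1],1),round(r[2],1))
    if n=="top":
        a=d["color"][180:250,150:370]
        np.set_printoptions(linewidth=200)
        for (u,v) in [(177,222),(200,219),(223,216),(170,237),(243,203),(260,250),(100,280)]: print(u,v,P[v,u].round(3))
        ims.append(cv2.resize(a,None,fx=3.6,fy=3.6,interpolation=cv2.INTER_CUBIC))
    else:
        a=d["color"][155:305,200:300]; ims.append(cv2.resize(a,None,fx=3.4,fy=2.3,interpolation=cv2.INTER_CUBIC))
H=ims[0]; S=ims[1]
out=np.zeros((600,800,3),np.uint8); out[:252,:792]=H; out[254:254+S.shape[0],:S.shape[1]]=S[:346]
cv2.imwrite("pics/crop1.png",out[...,::-1])
E
```

```text
top [418. 136.] 46 ztop 0.1136 rect [ 763.6 -594.7] [29.2  7.3] 34.2
top [347. 201.] 249 ztop 0.0368 rect [ 565.  -386.1] [63.9 44.8] 78.4
top [312. 207.] 135 ztop 0.0279 rect [ 544.  -275.6] [48.6 31.7] 7.2
top [285. 218.] 237 ztop 0.0367 rect [ 509.8 -183.6] [64.3 43.4] 38.6
177 222 [0.497 0.165 0.023]
200 219 [0.506 0.091 0.02 ]
223 216 [0.512 0.012 0.085]
170 237 [ 0.448  0.192 -0.001]
243 203 [ 0.561 -0.048 -0.002]
260 250 [ 0.406 -0.104 -0.   ]
100 280 [0.309 0.416 0.001]
side [273. 280.] 210 ztop 0.0363 rect [ 564.9 -388.5] [64.5 40.1] 76.9
```

View pics/crop1.png

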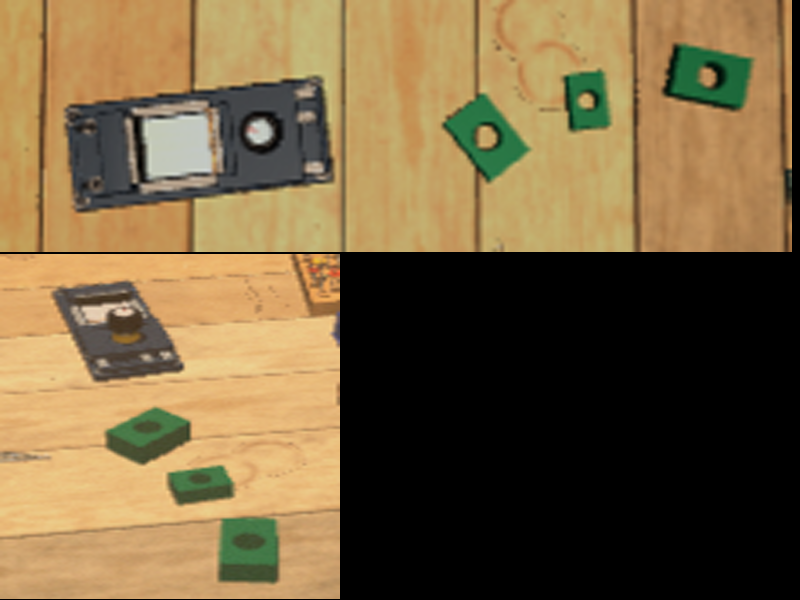

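The crop confirms B, at (313,208) in the top view: 50x34 mm and 28 mm to its top, against 65x44x37 mm for A and C. Next I'll fit the vice pose.

```bash
cat >> h.py <<'E'
def vicefit(P,z0=.006):
    sel=(abs(P[...,0]-.50)<.09)&(abs(P[...,1]-.075)<.15)&(P[...,2]>z0)
    q=P[sel]; r=cv2.minAreaRect((q[:,:2]*1000).astype(np.float32))
    return q,r
E
python3 - <<'E'
from h import *
np.set_printoptions(linewidth=200,suppress=True)
for n in ("top","side"):
    d=dict(np.load(f"pics/{n}0.npz")); P=cloud(d)
    q,r=vicefit(P); print(n,len(q),np.round(r,1) if 0 else r)
    k=q[q[:,2]>.068]; rk=cv2.minAreaRect((k[:,:2]*1000).astype(np.float32)); print("knob",len(k),k.mean(0).round(4),k[:,2].max(),rk)
    e=max(r[1]); a=np.radians(r[2]) ; a = a if r[1][1]>r[1][0] else a-np.pi/2
    c=np.array(r[0])/1000; R=np.array([[np.cos(a),-np.sin(a)],[np.sin(a),np.cos(a)]])
    print("yaw",np.degrees(a))
    l=(q[:,:2]-c)@R
    if n=="top":
        for y in np.arange(-.118,.119,.0065):
            print(f"{y*1000:6.0f}",*[ "%4.0f"%(1000*np.median(s)) if len(s:=q[(abs(l[:,1]-y)<.004)&(abs(l[:,0]-x)<.004),2]) else "   ." for x in np.arange(-.048,.049,.008)])
E
```

```text
top 2120 ((496.994140625, 67.30013275146484), (159.3651580810547, 282.77740478515625), 5.3632659912109375)
knob 106 [0.5118 0.0152 0.0806] 0.08766813103915605 ((511.47955322265625, 15.251729965209961), (31.703264236450195, 34.183837890625), 88.07562255859375)
yaw 5.3632659912109375
  -118    .    .    .    .    .    .    .    .    .    .    .    .    .
  -111    .    .   10   16   18   15   12    7   16   13   12    .    .
  -105    .    9   18   24   20   17   23   25   20   20   23   22   24
   -98    .    .   13   21   16   16   14   12   10   19   12   14   20
   -92    .    .   11   21   16   13   13   12   10   21   12   15   19
   -85    .    .   16   31   22   13   22   24   13   23   17   21   22
   -79    .   12   29   33   33   34   34   34   33   33   35   34   32
   -72    .   11   33   34   33   32   33   35   36   33   32   33   34
   -66    .    .   33   34   30   34   75   83   79   57   32   35   34
   -59    .    .   31   35   31   36   81   82   81   78   33   34   33
   -53    .    9   32   30   31   72   82   81   83   79   35   34   34
   -46    .    9   32   3
[... 1432 characters left out ...]
  12   38   37   39   38   38   38   34   38   37   11
    90    .   13   13   37   38   35   36   37   38   36   37   38   12
    97    .   13   13   25   23   34   21   23   20   34   24   21   13
   103    .   12   14   25   23   20   20   21   23   20   25   22   11
   110    .   10   11   20   20   23   22   19   22   20   24   20   12
   116    .   13   16   19   17   18   21   20   21   21   21   20   13
side 1047 ((503.6714172363281, 70.45249938964844), (96.04469299316406, 234.87155151367188), 6.975313186645508)
knob 74 [0.5105 0.0079 0.0785] 0.08381782631758528 ((511.6846923828125, 10.908760070800781), (35.943572998046875, 31.775836944580078), 52.5807991027832)
yaw 6.975313186645508
```

```bash
python3 - <<'E'
from h import *
from scipy.optimize import minimize
np.set_printoptions(linewidth=200,suppress=True)
for n in ("top","side"):
    d=dict(np.load(f"pics/{n}0.npz")); P=cloud(d)
    m=((abs(P[...,0]-.50)<.09)&(abs(P[...,1]-.075)<.15)&(P[...,2]>.006)).astype(np.uint8)
    m=cv2.morphologyEx(m,cv2.MORPH_OPEN,np.ones((3,3),np.uint8))
    k,l,s,c=cv2.connectedComponentsWithStats(m); i=1+np.argmax(s[1:,4]); 
    q=P[l==i]; r=cv2.minAreaRect((q[:,:2]*1000).astype(np.float32)); print(n,len(q),r)
    # soft fit: fixed-size rectangle covering most points, penalise points outside and wood inside
    w=P[(abs(P[...,0]-.50)<.12)&(abs(P[...,1]-.075)<.19)&(l!=i)&(P[...,2]<.03)]
    def cost(t):
        a=np.radians(t[2]);R=np.array([[np.cos(a),-np.sin(a)],[np.sin(a),np.cos(a)]])
        def sd(p):
            L=abs((p[:,:2]*1000-t[:2])@R)-[48,118]; return L.max(1)
        return np.minimum(np.maximum(sd(q),0),6).sum()+np.minimum(np.maximum(-sd(w),0),6).sum()
    best=min((minimize(cost,[502+dx,70+dy,6.5],method="Nelder-Mead",options=dict(initial_simplex=[[502+dx,70+dy,6.5],[507+dx,70+dy,6.5],[502+dx,75+dy,6.5],[502+dx,70+dy,9]])) for dx in(-4,0,4) for dy in (-4,0,4)),key=lambda o:o.fun)
    print("fit",best.x.round(2),best.fun)
    k=P[(abs(P[...,0]-.51)<.04)&(abs(P[...,1]-.012)<.04)&(P[...,2]>.0765)]
    print("knobtop",len(k),cv2.minEnclosingCircle((k[:,:2]*1000).astype(np.float32)),k.mean(0).round(4))
    x,y,a=best.x; a=np.radians(a); ex=np.array([np.cos(a),np.sin(a)]);ey=np.array([-np.sin(a),np.cos(a)])
    kk=np.array(cv2.minEnclosingCircle((k[:,:2]*1000).astype(np.float32))[0]); print("knob local",(kk-[x,y])@np.c_[ex,ey], "nest",np.array([x,y])+29*ey)
    L=(P[...,:2]*1000-[x,y])@np.c_[ex,ey]; Z=P[...,2]
    hj=(abs(L[...,0])<32)&(abs(L[...,1]-30)<70)
    if n=="top":
        for yy in range(-24,66,3):
            b=hj&(abs(L[...,1]-yy)<2.0)&(abs(L[...,0])<24); print(yy,(1000*np.median(Z[b])).round(1),end="; ")
        print()
        b=(L[...,1]>58)&(L[...,1]<82)&(Z>.030)&(abs(L[...,0])<40);print("heel x",np.percentile(L[b][:,0],[1,5,50,95,99]))
    hsv=cv2.cvtColor(d["color"],cv2.COLOR_RGB2HSV)
    g=cv2.inRange(hsv,(60,70,20),(90,255,255))>0
    p=P[g&(abs(P[...,0]-.544)<.045)&(abs(P[...,1]+.276)<.045)]; p=p[p[:,2]>.019]
    print("blank",len(p),cv2.minAreaRect((p[:,:2]*1000).astype(np.float32)),p.mean(0))
E
```

```text
top 2103 ((505.1089782714844, 76.07583618164062), (96.04654693603516, 235.8591766357422), 6.587249279022217)
fit [505.14  76.76   6.67] 42.65234790572865
knobtop 98 ((512.7192993164062, 15.750344276428223), 17.79134750366211) [0.5125 0.0152 0.0811]
knob local [  0.44101621 -61.47807972] nest [501.76817912 105.56432076]
-24 37.1; -21 38.3; -18 37.6; -15 37.7; -12 20.1; -9 19.6; -6 20.0; -3 21.5; 0 21.6; 3 20.8; 6 20.7; 9 20.8; 12 20.8; 15 20.7; 18 20.7; 21 20.3; 24 21.3; 27 20.8; 30 21.1; 33 21.6; 36 21.6; 39 22.5; 42 21.2; 45 23.4; 48 35.5; 51 37.7; 54 36.5; 57 36.5; 60 36.6; 63 36.8; 
heel x [-36.38940045 -33.48906278  -0.61886578  31.90449036  35.15264436]
blank 117 ((544.0152587890625, -275.8602294921875), (48.73959732055664, 32.11857604980469), 6.283190727233887) [ 0.5438695  -0.27555484  0.02494298]
side 1033 ((503.4909362792969, 70.1153564453125), (95.08793640136719, 232.49728393554688), 6.5147857666015625)
fit [504.11  75.02   6.68] 79.01099040667222
knobtop 54 ((509.5130310058594, 10.763014793395996), 19.46669578552246) [0.5106 0.0101 0.0809]
knob local [ -2.09890702 -64.44993171] nest [500.73404871 103.82334263]
blank 41 ((544.5025634765625, -278.03692626953125), (46.27068328857422, 27.925987243652344), 4.6097893714904785) [ 0.54735882 -0.2795393   0.02584257]
```

```bash
cat >> h.py <<'E'
from scipy.spatial.transform import Rotation as Ro
VC=np.array([.5047,.0760]); VY=np.radians(6.67)
def vice(x,y):  # mm -> world xy
    c,s=np.cos(VY),np.sin(VY); return VC+np.array([c*x-s*y,s*x+c*y])/1000
def need(xy,z,yawdeg):
    from workcell import r
    s=r.get_state(); R=Ro.from_euler("xyz",s["tool_rot"]); T=Ro.from_euler("xyz",[180,0,yawdeg],degrees=True)
    t=R.inv().apply(np.r_[xy,z]-s["tool_pos"])/.15; w=np.degrees((R.inv()*T).as_rotvec())/360
    print("t",s["time_s"],"pos",s["tool_pos"].round(4),"rpy",np.degrees(s["tool_rot"]).round(2),"q16",np.degrees(s["joint_pos"][[0,5]]).round(1),"w",round(s["gripper_width"],4),round(s["grasp_force"],1))
    print("F",s["ft_force"].round(2),"M",s["moment"].round(3))
    print("translation",t.round(4),"rot",w.round(4))
E
python3 -c "
from h import *
need([.544,-.2765],.12,96.67)"; python3 -m inch '[{"translation":[-0.79,-0.89,0],"rot":[0,0,0.195],"gripper":0},{"translation":[-0.79,-0.89,0],"rot":[0,0,0.195],"gripper":0},{"translation":[-0.79,-0.89,0],"rot":[0,0,0.195],"gripper":0},{"translation":[-0.79,-0.89,0],"rot":[0,0,0.195],"gripper":0},{"translation":[-0.79,-0.89,0],"rot":[0,0,0.195],"gripper":0},{"translation":[-0.79,-0.89,0],"rot":[0,0,0.195],"gripper":0},{"translation":[-0.79,-0.89,0],"rot":[0,0,0.195],"gripper":0},{"translation":[-0.79,-0.89,0],"rot":[0,0,0.195],"gripper":0},{"translation":[-0.79,-0.89,0],"rot":[0,0,0.195],"gripper":0},{"translation":[-0.79,-0.89,0],"rot":[0,0,0.195],"gripper":0}]' 30; python3 -c "
from h import *
need([.544,-.2765],.12,96.67)"
```

```text
t 0.1 pos [0.1184 0.5109 0.2416] rpy [-179.9     0.    166.95] q16 [77. 90.] w 0.0857 0.0
F [-0.83  0.58  0.  ] M [ 0.059 -0.03  -0.007]
translation [-3.9492 -4.4714  0.8183] rot [-0.0002  0.0002  0.1952]
time_s: 1.1
tool_pos: [0.2037, 0.3544, 0.2421]
tool_rot: [-3.141, 0.001, 1.691]
ft_force: [-0.0, -0.2, 0.2]
gripper_width: 0.0856
grasp_force: 0.0
t 1.1 pos [0.2037 0.3544 0.2421] rpy [-1.7998e+02  3.0000e-02  9.6880e+01] q16 [ 60.1 143.2] w 0.0856 0.0
F [-0.03 -0.18  0.17] M [-0.026  0.074 -0.004]
translation [-4.4471  1.7484  0.8155] rot [-0.0001  0.0001  0.0006]
```

```bash
R='[{"translation":[-1,0.4,0],"rot":[0,0,0],"gripper":0}]'; 
python3 -m inch '[{"translation":[-0.9,0.35,0],"rot":[0,0,0],"gripper":0},{"translation":[-0.9,0.35,0],"rot":[0,0,0],"gripper":0},{"translation":[-0.9,0.35,0],"rot":[0,0,0],"gripper":0},{"translation":[-0.9,0.35,0],"rot":[0,0,0],"gripper":0}]' >/dev/null
python3 -m inch '[{"translation":[-0.9,0.35,0],"rot":[0,0,0],"gripper":0},{"translation":[-0.9,0.35,0],"rot":[0,0,0],"gripper":0},{"translation":[-0.9,0.35,0],"rot":[0,0,0],"gripper":0},{"translation":[-0.9,0.35,0],"rot":[0,0,0],"gripper":0}]' >/dev/null
python3 -m inch '[{"translation":[-0.9,0.35,0],"rot":[0,0,0],"gripper":0},{"translation":[-0.9,0.35,0],"rot":[0,0,0],"gripper":0},{"translation":[-0.9,0.35,0],"rot":[0,0,0],"gripper":0},{"translation":[-0.9,0.35,0],"rot":[0,0,0],"gripper":0}]' >/dev/null
python3 -m inch '[{"translation":[-0.9,0.35,0],"rot":[0,0,0],"gripper":0},{"translation":[-0.9,0.35,0],"rot":[0,0,0],"gripper":0},{"translation":[-0.9,0.35,0],"rot":[0,0,0],"gripper":0},{"translation":[-0.9,0.35,0],"rot":[0,0,0],"gripper":0},{"translation":[-0.9,0.35,0],"rot":[0,0,0],"gripper":0}]'
python3 -c "
from h import *
need([.544,-.2765],.08,96.67)"
```

```text
time_s: 2.8
tool_pos: [0.4759, -0.1557, 0.2416]
tool_rot: [-3.14, -0.002, 1.69]
ft_force: [-0.7, 0.0, 0.3]
gripper_width: 0.0854
grasp_force: 0.0
t 2.8 pos [ 0.4759 -0.1557  0.2416] rpy [-1.7991e+02 -1.0000e-01  9.6810e+01] q16 [-18.1  65. ] w 0.0854 0.0
F [-0.73  0.02  0.3 ] M [ 0.044  0.047 -0.011]
translation [-0.8556  0.3567  1.0755] rot [-0.0002 -0.0003  0.0004]
```

```bash

python3 -m inch '[{"translation":[-0.855,0.357,0.3],"rot":[0,0,0],"gripper":0},{"translation":[-0.855,0.357,0.6],"rot":[0,0,0],"gripper":0},{"translation":[-0.855,0.357,1],"rot":[0,0,0],"gripper":0},{"translation":[-0.855,0.357,1],"rot":[0,0,0],"gripper":0},{"translation":[-0.855,0.357,1],"rot":[0,0,0],"gripper":0},{"translation":[-0.855,0.357,1],"rot":[0,0,0],"gripper":0},{"translation":[-0.855,0.357,1],"rot":[0,0,0],"gripper":0}]'
python3 - <<'E'
from h import *
need([.544,-.2765],.015,96.67)
from workcell import optics
for n in ("side","top"):
    d=optics.read_camera(n); np.savez(f"pics/{n}1.npz",**d)
    c=d["color"][215:290,215:315] if n=="side" else d["color"][170:250,270:350]
    cv2.imwrite(f"pics/{n}1.png",cv2.resize(c,None,fx=5,fy=5,interpolation=cv2.INTER_CUBIC)[...,::-1])
E
```

```text
time_s: 3.5
tool_pos: [0.5444, -0.2763, 0.0937]
tool_rot: [3.141, -0.0, 1.691]
ft_force: [0.1, 0.5, -0.0]
gripper_width: 0.0855
grasp_force: 0.0
t 3.5 pos [ 0.5444 -0.2763  0.0937] rpy [ 1.7997e+02 -2.0000e-02  9.6860e+01] q16 [-26.9  56.2] w 0.0855 0.0
F [ 0.13  0.48 -0.04] M [-0.014  0.006  0.026]
translation [-0.0012 -0.0029  0.5248] rot [ 0.0001 -0.0001  0.0005]
```

View pics/side1.png

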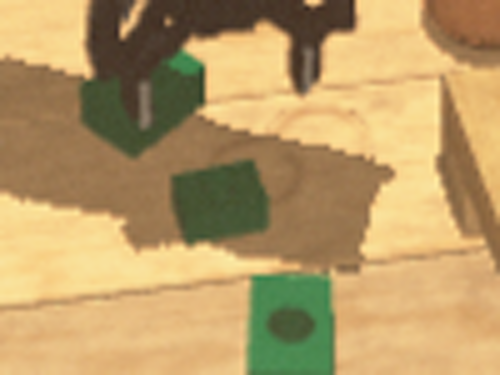

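The side crop shows the fingertips at crop pixels (145,125) and (305,90), on either side of B at (220,200), with the block still in place. I'll descend and grip.

```bash

python3 -m inch '[{"translation":[0,0,0.15],"rot":[0,0,0],"gripper":0},{"translation":[0,0,0.3],"rot":[0,0,0],"gripper":0},{"translation":[0,0,0.4],"rot":[0,0,0],"gripper":0},{"translation":[0,0,0.48],"rot":[0,0,0],"gripper":0},{"translation":[0,0,0.53],"rot":[0,0,0],"gripper":0},{"translation":[0,0,0.53],"rot":[0,0,0],"gripper":0},{"translation":[0,0,0.53],"rot":[0,0,0],"gripper":0.3},{"translation":[0,0,0.53],"rot":[0,0,0],"gripper":0.5},{"translation":[0,0,0.53],"rot":[0,0,0],"gripper":0.7},{"translation":[0,0,0.53],"rot":[0,0,0],"gripper":0.7},{"translation":[0,0,0.53],"rot":[0,0,0],"gripper":0.7},{"translation":[0,0,0.53],"rot":[0,0,0],"gripper":0.7}]' 30
python3 -c "
from h import *
need([.544,-.2765],.093,96.67)"
```

```text
time_s: 4.8
tool_pos: [0.5448, -0.2785, 0.0138]
tool_rot: [3.14, 0.001, 1.688]
ft_force: [-0.5, 0.5, 6.2]
gripper_width: 0.0491
grasp_force: 32.9
t 4.8 pos [ 0.5448 -0.2785  0.0138] rpy [1.7991e+02 6.0000e-02 9.6740e+01] q16 [-27.1  56.2] w 0.0491 32.9
F [-0.49  0.54  6.19] M [ 0.061  0.217 -0.008]
translation [ 0.0133 -0.0031 -0.5279] rot [0.0002 0.0002 0.0002]
```

```bash

python3 -m inch '[{"translation":[0,0,-0.1],"rot":[0,0,0],"gripper":0.7},{"translation":[0,0,-0.3],"rot":[0,0,0],"gripper":0.7},{"translation":[0,0,-0.5],"rot":[0,0,0],"gripper":0.7},{"translation":[0,0,-0.7],"rot":[0,0,0],"gripper":0.7},{"translation":[0,0,-0.9],"rot":[0,0,0],"gripper":0.7},{"translation":[0,0,-0.9],"rot":[0,0,0],"gripper":0.7},{"translation":[0,0,-0.9],"rot":[0,0,0],"gripper":0.7}]'
python3 -m inch '[{"translation":[0.25,0,0],"rot":[0,0,0],"gripper":0.7},{"translation":[0.5,0,0],"rot":[0,0,0],"gripper":0.7},{"translation":[0.75,0,0],"rot":[0,0,0],"gripper":0.7},{"translation":[1,0,0],"rot":[0,0,0],"gripper":0.7}]' >/dev/null
python3 -m inch '[{"translation":[0.25,0,0],"rot":[0,0,0],"gripper":0.7},{"translation":[0.5,0,0],"rot":[0,0,0],"gripper":0.7},{"translation":[0.75,0,0],"rot":[0,0,0],"gripper":0.7},{"translation":[1,0,0],"rot":[0,0,0],"gripper":0.7},{"translation":[1,0,0],"rot":[0,0,0],"gripper":0.7}]' >/dev/null
python3 - <<'E'
from h import *
need(vice(0,24),.1,96.67)
from workcell import optics
P0=None
for n in ("side","top"):
    d=optics.read_camera(n); np.savez(f"pics/{n}2.npz",**d); P=cloud(d)
    hsv=cv2.cvtColor(d["color"],cv2.COLOR_RGB2HSV); g=cv2.inRange(hsv,(60,60,20),(92,255,255))>0
    p=P[g&(P[...,2]>.06)&(abs(P[...,0]-.52)<.08)&(abs(P[...,1]-.02)<.1)]
    if len(p): print(n,len(p),p.mean(0).round(4),p.min(0).round(4),p.max(0).round(4))
    if n=="side":
        cv2.imwrite("pics/side2.png",cv2.resize(d["color"][120:240,180:300],None,fx=4.8,fy=4.8,interpolation=cv2.INTER_CUBIC)[...,::-1])
E
```

```text
time_s: 5.5
tool_pos: [0.5444, -0.2782, 0.1481]
tool_rot: [3.141, 0.001, 1.689]
ft_force: [-0.7, -0.2, -0.9]
gripper_width: 0.0494
grasp_force: 32.2
t 6.4 pos [0.5064 0.0235 0.1458] rpy [-1.7975e+02 -1.2000e-01  9.7060e+01] q16 [ 2.6 85.5] w 0.0492 32.2
F [ 0.21 -0.53 -0.58] M [-0.089 -0.065  0.057]
translation [0.5081 0.0339 0.3064] rot [-0.0007 -0.0003  0.0011]
```

View pics/side2.png

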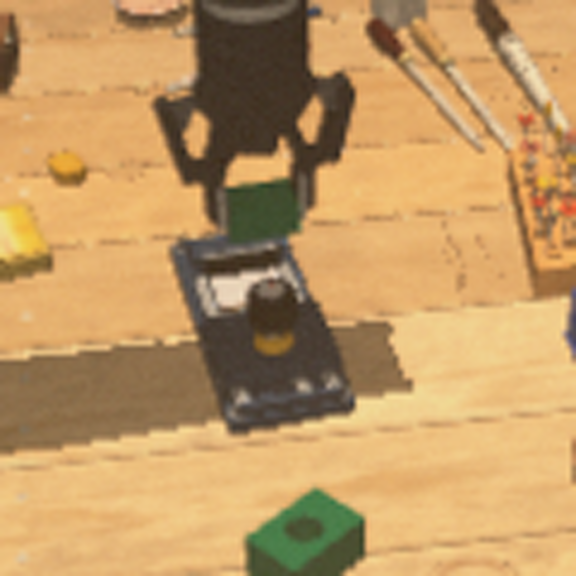

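The side crop shows B held level between the fingers at crop pixel (262,210), above the vice. Next I move over the nest and check the offset between the camera and robot frames.

```bash

python3 -m inch '[{"translation":[0.25,0.02,0],"rot":[0,0,0.001],"gripper":0.7},{"translation":[0.4,0.034,0.1],"rot":[0,0,0.001],"gripper":0.7},{"translation":[0.508,0.034,0.2],"rot":[0,0,0.001],"gripper":0.7},{"translation":[0.508,0.034,0.3],"rot":[0,0,0.001],"gripper":0.7},{"translation":[0.508,0.034,0.3],"rot":[0,0,0.001],"gripper":0.7},{"translation":[0.508,0.034,0.3],"rot":[0,0,0.001],"gripper":0.7},{"translation":[0.508,0.034,0.3],"rot":[0,0,0.001],"gripper":0.7}]'
python3 - <<'E'
from h import *
need(vice(0,24),.037,96.67)
from workcell import optics
d=optics.read_camera("side"); np.savez("pics/side3.npz",**d); P=cloud(d); c=d["color"].astype(int)
g=(c[...,1]>c[...,0]+12)&(c[...,1]>c[...,2]+5)&(P[...,2]>.06)&(abs(P[...,0]-.50)<.06)&(abs(P[...,1]-.09)<.06)
q=P[g]; print(len(q),np.percentile(q,[2,10,50,90,98],axis=0).round(4))
l=(q[:,:2]-VC)@np.array([[np.cos(VY),-np.sin(VY)],[np.sin(VY),np.cos(VY)]])*1000
print("vice-local",np.percentile(l,[3,10,50,90,97],axis=0).round(1))
E
```

```text
time_s: 7.2
tool_pos: [0.5056, 0.0953, 0.1032]
tool_rot: [3.141, 0.0, 1.681]
ft_force: [0.7, 0.2, -0.2]
gripper_width: 0.0492
grasp_force: 32.2
t 7.2 pos [0.5056 0.0953 0.1032] rpy [1.7996e+02 1.0000e-02 9.6300e+01] q16 [10.7 94.4] w 0.0492 32.2
F [ 0.73  0.2  -0.24] M [-0.019 -0.049 -0.034]
translation [ 0.0329 -0.0213  0.4416] rot [ 0.0001  0.     -0.001 ]
55 [[0.4881 0.0737 0.0929]
 [0.494  0.0754 0.095 ]
 [0.5121 0.0801 0.1082]
 [0.5253 0.0968 0.1145]
 [0.5304 0.1108 0.1175]]
vice-local [[-14.9  -1.4]
 [-10.6  -0.3]
 [  7.5   3.2]
 [ 22.9  19.8]
 [ 26.3  32.3]]
```

```bash

python3 -m inch '[{"translation":[0.033,-0.021,0.1],"rot":[0,0,-0.001],"gripper":0.7},{"translation":[0.033,-0.021,0.2],"rot":[0,0,-0.001],"gripper":0.7},{"translation":[0.033,-0.021,0.28],"rot":[0,0,-0.001],"gripper":0.7},{"translation":[0.033,-0.021,0.34],"rot":[0,0,-0.001],"gripper":0.7},{"translation":[0.033,-0.021,0.39],"rot":[0,0,-0.001],"gripper":0.7},{"translation":[0.033,-0.021,0.39],"rot":[0,0,-0.001],"gripper":0.7},{"translation":[0.033,-0.021,0.39],"rot":[0,0,-0.001],"gripper":0.7},{"translation":[0.033,-0.021,0.39],"rot":[0,0,-0.001],"gripper":0.7}]'
python3 - <<'E'
from h import *
need(vice(0,24),.036,96.67)
E
```

```text
time_s: 8.05
tool_pos: [0.5018, 0.1008, 0.0448]
tool_rot: [3.141, -0.0, 1.689]
ft_force: [-0.5, -0.2, -0.6]
gripper_width: 0.0493
grasp_force: 32.2
t 8.05 pos [0.5018 0.1008 0.0448] rpy [ 1.7994e+02 -1.0000e-02  9.6750e+01] q16 [11.4 94.6] w 0.0493 32.2
F [-0.53 -0.2  -0.55] M [-0.051 -0.002  0.058]
translation [-0.0066  0.      0.0585] rot [ 0.0002 -0.      0.0002]
```

```bash

python3 -m inch '[{"translation":[0,0,0.03],"rot":[0,0,0],"gripper":0.7},{"translation":[0,0,0.045],"rot":[0,0,0],"gripper":0.7},{"translation":[0,0,0.053],"rot":[0,0,0],"gripper":0.7},{"translation":[0,0,0.057],"rot":[0,0,0],"gripper":0.7},{"translation":[0,0,0.057],"rot":[0,0,0],"gripper":0.7},{"translation":[0,0,0.057],"rot":[0,0,0],"gripper":0.7}]'
python3 - <<'E'
from h import *
need(vice(0,24),.036,96.67)
E
```

```text
time_s: 8.65
tool_pos: [0.5011, 0.1007, 0.0358]
tool_rot: [-3.141, -0.0, 1.689]
ft_force: [-0.8, 0.2, 0.5]
gripper_width: 0.0497
grasp_force: 32.4
t 8.65 pos [0.5011 0.1007 0.0358] rpy [-179.98   -0.     96.75] q16 [11.4 94.6] w 0.0497 32.4
F [-0.82  0.21  0.5 ] M [-0.009  0.21  -0.036]
translation [-0.0065  0.0049 -0.0013] rot [-0.     -0.      0.0002]
```

```bash

python3 -m inch '[{"translation":[0,0,0.003],"rot":[0,0,0],"gripper":0.35},{"translation":[0,0,0.003],"rot":[0,0,0],"gripper":0.3},{"translation":[0,0,0.003],"rot":[0,0,0],"gripper":0.25},{"translation":[0,0,0.003],"rot":[0,0,0],"gripper":0.25},{"translation":[0,0,-0.05],"rot":[0,0,0],"gripper":0.25},{"translation":[0,0,-0.2],"rot":[0,0,0],"gripper":0.2},{"translation":[0,0,-0.45],"rot":[0,0,0],"gripper":0.2},{"translation":[0,0,-0.7],"rot":[0,0,0],"gripper":0.1},{"translation":[0,0,-0.95],"rot":[0,0,0],"gripper":0},{"translation":[-0.9,0,-0.95],"rot":[0,0,0],"gripper":0},{"translation":[-0.9,0,-0.95],"rot":[0,0,0],"gripper":0},{"translation":[-0.9,0,-0.95],"rot":[0,0,0],"gripper":0},{"translation":[-0.9,0,-0.95],"rot":[0,0,0],"gripper":0}]'
python3 - <<'E'
from h import *
need(vice(0,-61.5),.1,96.67)
from workcell import optics
d=optics.read_camera("side"); np.savez("pics/side4.npz",**d); P=cloud(d)
e=optics.read_camera("top"); np.savez("pics/top4.npz",**e); Q=cloud(e)
a=cv2.resize(d["color"][130:240,200:280],None,fx=5,fy=5,interpolation=cv2.INTER_CUBIC)
b=cv2.resize(e["color"][190:250,160:250],None,fx=4.4,fy=4.4,interpolation=cv2.INTER_CUBIC)
o=np.zeros((550,800,3),np.uint8); o[:,:400]=a; o[:264,402:798]=b; cv2.imwrite("pics/m4.png",o[...,::-1])
for n,D,C in (("side",d,P),("top",e,Q)):
    c=D["color"].astype(int); g=(c[...,1]>c[...,0]+12)&(c[...,1]>c[...,2]+5)&(C[...,2]>.040)&(abs(C[...,0]-.50)<.05)&(abs(C[...,1]-.1)<.05)
    q=C[g]
    if len(q)>5:
        l=(q[:,:2]-VC)@np.array([[np.cos(VY),-np.sin(VY)],[np.sin(VY),np.cos(VY)]])*1000
        print(n,len(q),"z",q[:,2].mean(),"rect local",cv2.minAreaRect(l.astype(np.float32)))
E
```

```text
time_s: 9.95
tool_pos: [0.5178, -0.037, 0.1791]
tool_rot: [3.14, 0.002, 1.683]
ft_force: [-0.9, 0.0, 0.5]
gripper_width: 0.0854
grasp_force: 0.0
t 9.95 pos [ 0.5178 -0.037   0.1791] rpy [1.7992e+02 1.0000e-01 9.6440e+01] q16 [-4.  79.5] w 0.0854 0.0
F [-0.89  0.02  0.48] M [ 0.013  0.009 -0.053]
translation [ 0.3495 -0.0012  0.5267] rot [ 0.0002  0.0003 -0.0006]
side 76 z 0.04692278299177259 rect local ((-0.4329242706298828, 28.713973999023438), (49.56566619873047, 49.42000198364258), 1.1296133995056152)
top 99 z 0.04676511983303691 rect local ((0.8878650665283203, 30.50811004638672), (27.104154586791992, 50.747650146484375), 84.5728988647461)
```

View pics/m4.png

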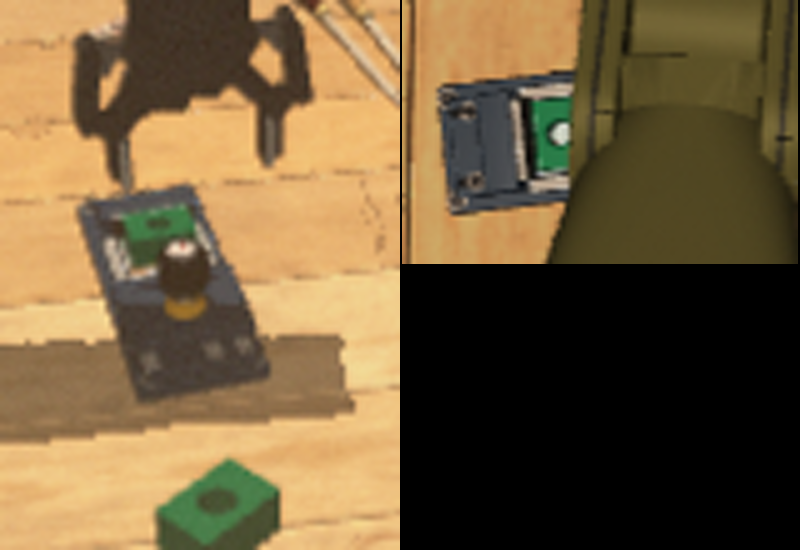

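The crops show B lying flat, hole up, between the jaws: side-crop pixel (160,222), top at 47 mm, about 0 to 1 mm off centre in x. The knob is at side-crop pixel (184,265). Next I turn the wrist back half a turn to leave clockwise travel and move above the knob.

```bash

python3 -m inch '[{"translation":[0.35,0,0],"rot":[0,0,-0.25],"gripper":0},{"translation":[0.35,0,0],"rot":[0,0,-0.25],"gripper":0},{"translation":[0.35,0,0],"rot":[0,0,-0.25],"gripper":0},{"translation":[0.35,0,0],"rot":[0,0,-0.25],"gripper":0},{"translation":[0.35,0,0],"rot":[0,0,-0.25],"gripper":0},{"translation":[0.35,0,0],"rot":[0,0,-0.25],"gripper":0},{"translation":[0.35,0,0],"rot":[0,0,-0.25],"gripper":0},{"translation":[0.35,0,0],"rot":[0,0,-0.25],"gripper":0},{"translation":[0.35,0,0],"rot":[0,0,-0.25],"gripper":0},{"translation":[0.35,0,0],"rot":[0,0,-0.25],"gripper":0},{"translation":[0.35,0,0],"rot":[0,0,-0.25],"gripper":0}]' >/dev/null
python3 -m inch '[{"translation":[0,0,0],"rot":[0,0,-0.25],"gripper":0},{"translation":[0,0,0],"rot":[0,0,-0.25],"gripper":0},{"translation":[0,0,0],"rot":[0,0,-0.25],"gripper":0},{"translation":[0,0,0],"rot":[0,0,-0.25],"gripper":0},{"translation":[0,0,0],"rot":[0,0,-0.25],"gripper":0},{"translation":[0,0,0],"rot":[0,0,-0.25],"gripper":0},{"translation":[0,0,0],"rot":[0,0,-0.25],"gripper":0},{"translation":[0,0,0],"rot":[0,0,-0.25],"gripper":0},{"translation":[0,0,0],"rot":[0,0,-0.25],"gripper":0},{"translation":[0,0,0],"rot":[0,0,-0.25],"gripper":0},{"translation":[0,0,0],"rot":[0,0,-0.25],"gripper":0},{"translation":[0,0,0],"rot":[0,0,-0.25],"gripper":0}]'
python3 - <<'E'
from h import *
need(vice(0,-61.5),.066,-83.33)
from workcell import r
for _ in range(3): s=r.get_state(); print(s["joint_torque"][5],s["moment"])
E
```

```text
time_s: 12.35
tool_pos: [0.5106, 0.0202, 0.1784]
tool_rot: [3.141, 0.0, -1.451]
ft_force: [-0.1, 0.4, 0.1]
gripper_width: 0.0856
grasp_force: 0.0
t 12.35 pos [0.5106 0.0202 0.1784] rpy [ 1.7999e+02  2.0000e-02 -8.3140e+01] q16 [  2.3 -94.6] w 0.0856 0.0
F [-0.08  0.4   0.1 ] M [ 0.025 -0.006 -0.014]
translation [ 0.0365 -0.0044  0.7492] rot [0.     0.0001 0.0005]
-0.3320735692977905 [ 0.02491677 -0.00609585 -0.01428297]
-0.3320735692977905 [ 0.02491677 -0.00609585 -0.01428297]
-0.3320735692977905 [ 0.02491677 -0.00609585 -0.01428297]
```

```bash

python3 -m inch '[{"translation":[0.036,-0.004,0.2],"rot":[0,0,0],"gripper":0},{"translation":[0.036,-0.004,0.4],"rot":[0,0,0],"gripper":0},{"translation":[0.036,-0.004,0.55],"rot":[0,0,0],"gripper":0},{"translation":[0.036,-0.004,0.65],"rot":[0,0,0],"gripper":0},{"translation":[0.036,-0.004,0.72],"rot":[0,0,0],"gripper":0},{"translation":[0.036,-0.004,0.75],"rot":[0,0,0],"gripper":0},{"translation":[0.036,-0.004,0.75],"rot":[0,0,0],"gripper":0},{"translation":[0.036,-0.004,0.75],"rot":[0,0,0],"gripper":0}]'
python3 - <<'E'
from h import *
need(vice(0,-61.5),.066,-83.33)
from workcell import r,optics
print(r.get_state()["joint_torque"][5])
d=optics.read_camera("side"); np.savez("pics/side5.npz",**d)
cv2.imwrite("pics/side5.png",cv2.resize(d["color"][140:230,195:285],None,fx=6,fy=6,interpolation=cv2.INTER_CUBIC)[...,::-1])
E
```

```text
time_s: 13.15
tool_pos: [0.5128, 0.0137, 0.0665]
tool_rot: [-3.14, -0.0, -1.453]
ft_force: [-0.9, 0.1, 0.1]
gripper_width: 0.0856
grasp_force: 0.0
t 13.15 pos [0.5128 0.0137 0.0665] rpy [-179.93   -0.    -83.26] q16 [  1.5 -95.2] w 0.0856 0.0
F [-0.93  0.05  0.08] M [ 0.024 -0.014 -0.033]
translation [-0.0087  0.0057  0.003 ] rot [-0.0002 -0.      0.0002]
0.0034232967300340533
```

View pics/side5.png

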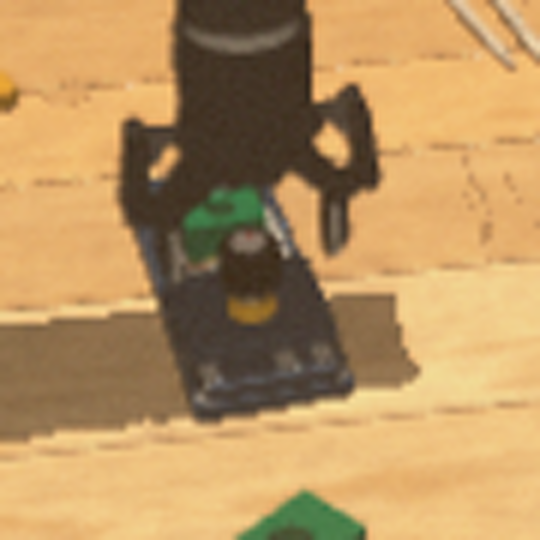

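The crop shows open fingers at (135,225) and (335,250), and the knob at (250,265). The tips look a bit behind the knob, so I'll check with depth before closing.

```bash
python3 - <<'E'
from h import *
np.set_printoptions(suppress=True,linewidth=160)
d=dict(np.load("pics/side5.npz")); P=cloud(d)
Ri=np.array([[np.cos(VY),-np.sin(VY)],[np.sin(VY),np.cos(VY)]])
for lo,hi in ((.055,.075),(.075,.09),(.09,.105)):
    m=(P[...,2]>lo)&(P[...,2]<hi)&(abs(P[...,0]-.51)<.08)&(abs(P[...,1]-.01)<.06)
    q=P[m]; l=(q[:,:2]-VC)@Ri*1000
    for a,b in ((-80,-35),(-25,25),(35,80)):
        s=l[(l[:,0]>a)&(l[:,0]<b)]
        if len(s): print(lo,hi,(a,b),len(s),"x",np.percentile(s[:,0],[5,50,95]).round(1),"y",np.percentile(s[:,1],[5,50,95]).round(1))
E
```

```text
0.055 0.075 (-80, -35) 4 x [-48.2 -45.8 -42.5] y [-74.8 -72.3 -70.3]
0.055 0.075 (-25, 25) 50 x [-18.6  -4.8  14.6] y [-80.4 -77.  -62.9]
0.055 0.075 (35, 80) 7 x [43.7 44.5 53.9] y [-76.4 -70.1 -55.4]
0.075 0.09 (-80, -35) 14 x [-55.1 -47.7 -42. ] y [-77.7 -72.3 -67.9]
0.075 0.09 (-25, 25) 56 x [-15.9  -0.9  12.3] y [-79.1 -66.7 -50. ]
0.075 0.09 (35, 80) 14 x [43.3 47.3 55. ] y [-77.3 -72.2 -58.8]
0.09 0.105 (-80, -35) 15 x [-54.7 -49.8 -44.1] y [-76.  -72.8 -65.2]
0.09 0.105 (35, 80) 19 x [43.  47.  55.1] y [-75.9 -72.7 -61.4]
```

Depth agrees: the finger front faces are at vice y -72.5 and the knob front at -79, so both are centred at about -61.5. I'll close on the knob.

```bash

python3 -m inch '[{"translation":[0,0,0],"rot":[0,0,0],"gripper":0.4},{"translation":[0,0,0],"rot":[0,0,0],"gripper":0.6},{"translation":[0,0,0],"rot":[0,0,0],"gripper":0.8},{"translation":[0,0,0],"rot":[0,0,0],"gripper":0.8},{"translation":[0,0,0],"rot":[0,0,0],"gripper":0.8},{"translation":[0,0,0],"rot":[0,0,0],"gripper":0.8},{"translation":[0,0,0],"rot":[0,0,0],"gripper":0.8},{"translation":[0,0,0],"rot":[0,0,0],"gripper":0.8}]' 60
python3 - <<'E'
from h import *
need(vice(0,-61.5),.066,-83.33)
from workcell import r
print(r.get_state()["joint_torque"][5])
E
```

```text
time_s: 14.0
tool_pos: [0.511, 0.0133, 0.0664]
tool_rot: [3.14, -0.0, -1.453]
ft_force: [-4.4, 0.0, 7.7]
gripper_width: 0.0342
grasp_force: 59.2
t 14.0 pos [0.511  0.0133 0.0664] rpy [ 1.799e+02 -1.000e-02 -8.327e+01] q16 [  1.5 -95.2] w 0.0342 59.2
F [-4.41  0.02  7.65] M [-0.081  0.816 -0.015]
translation [-0.0102 -0.0067  0.0027] rot [ 0.0003 -0.      0.0002]
0.007426629890687764
```

```bash

python3 -m inch '[{"translation":[-0.0047,0,0],"rot":[0,0,0.014],"gripper":0.8},{"translation":[-0.0094,0,0],"rot":[0,0,0.028],"gripper":0.8},{"translation":[-0.0141,0,0],"rot":[0,0,0.042],"gripper":0.8},{"translation":[-0.0188,0,0],"rot":[0,0,0.056],"gripper":0.8},{"translation":[-0.0235,0,0],"rot":[0,0,0.07],"gripper":0.8},{"translation":[-0.0281,0,0],"rot":[0,0,0.084],"gripper":0.8},{"translation":[-0.0281,0,0],"rot":[0,0,0.084],"gripper":0.8},{"translation":[-0.0281,0,0],"rot":[0,0,0.084],"gripper":0.8}]'
cat >> h.py <<'E'
def look():
    from workcell import r
    s=r.get_state(); c,sn=np.cos(VY),np.sin(VY); M=np.array([[c,-sn],[sn,c]])
    yaw=np.degrees(s["tool_rot"][2]); l=(s["tool_pos"][:2]-VC)@M*1000
    print("t",s["time_s"],"turn",round((-83.33-yaw+20)%360-20,2),"local",l.round(2),"z",round(s["tool_pos"][2]*1000,1),"Fl",(s["ft_force"][:2]@M).round(2),"Fz",round(s["ft_force"][2],1),"Mz",round(s["moment"][2],4),"tau6",round(s["joint_torque"][5],4),"q6",round(np.degrees(s["joint_pos"][5]),1),"w",round(s["gripper_width"]*1000,1),round(s["grasp_force"],1))
E
python3 -c "
from h import *
look()"
```

```text
time_s: 14.8
tool_pos: [0.5092, 0.0177, 0.0664]
tool_rot: [3.138, -0.001, -1.981]
ft_force: [-6.2, -0.7, 11.5]
gripper_width: 0.0338
grasp_force: 59.5
t 14.8 turn 30.19 local [ -2.32 -58.42] z 66.4 Fl [-6.21 -0.02] Fz 11.5 Mz -0.16 tau6 -0.1715 q6 -64.5 w 33.8 59.5
```

```bash
cat >> h.py <<'E'
def step(turn,dx=0,dy=0):
    from workcell import r
    s=r.get_state(); R=Ro.from_euler("xyz",s["tool_rot"])
    l=np.array([dx,dy+8*np.radians(turn),0])/1000; w=Ro.from_euler("z",VY).apply(l)
    print("trans",(R.inv().apply(w)/.15).round(4),"rot",round(turn/360,5))
E
python3 -c "
from h import *
step(90,-1.5); step(90); step(2)"
```

```text
trans [-0.0674  0.0508  0.0001] rot 0.25
trans [-0.0724  0.0421  0.0001] rot 0.25
trans [-0.0016  0.0009  0.    ] rot 0.00556
```

```bash

python3 -m inch '[{"translation":[-0.003,0.007,0],"rot":[0,0,0.0167],"gripper":0.8},{"translation":[-0.006,0.012,0],"rot":[0,0,0.0333],"gripper":0.8},{"translation":[-0.0095,0.017,0],"rot":[0,0,0.05],"gripper":0.8},{"translation":[-0.0143,0.02,0],"rot":[0,0,0.0667],"gripper":0.8},{"translation":[-0.0191,0.0227,0],"rot":[0,0,0.0833],"gripper":0.8},{"translation":[-0.024,0.0255,0],"rot":[0,0,0.1],"gripper":0.8},{"translation":[-0.0288,0.0283,0],"rot":[0,0,0.1167],"gripper":0.8},{"translation":[-0.0336,0.0311,0],"rot":[0,0,0.1333],"gripper":0.8},{"translation":[-0.0384,0.0339,0],"rot":[0,0,0.15],"gripper":0.8},{"translation":[-0.0433,0.0367,0],"rot":[0,0,0.1667],"gripper":0.8},{"translation":[-0.0481,0.0395,0],"rot":[0,0,0.1833],"gripper":0.8},{"translation":[-0.0529,0.0423,0],"rot":[0,0,0.2],"gripper":0.8},{"translation":[-0.0577,0.0451,0],"rot":[0,0,0.2167],"gripper":0.8},{"translation":[-0.0626,0.048,0],"rot":[0,0,0.2333],"gripper":0.8},{"translation":[-0.0674,0.0508,0],"rot":[0,0,0.25],"gripper":0.8},{"translation":[-0.0674,0.0508,0],"rot":[0,0,0.25],"gripper":0.8},{"translation":[-0.0674,0.0508,0],"rot":[0,0,0.25],"gripper":0.8}]' >/dev/null
python3 -c "
from h import *
look(); step(30); step(30,1);step(30,0,1)"
```

```text
t 16.5 turn 120.07 local [ -3.3  -42.44] z 66.4 Fl [-5.21 10.1 ] Fz 10.2 Mz -0.1335 tau6 -0.0902 q6 26.9 w 34.0 59.5
trans [0.014  0.0242 0.0002] rot 0.08333
trans [0.0082 0.0275 0.0002] rot 0.08333
trans [0.0173 0.0299 0.0003] rot 0.08333
```

```bash

python3 -m inch '[{"translation":[0.006,0.004,0],"rot":[0,0,0.004],"gripper":0.8},{"translation":[0.0124,0.0092,0],"rot":[0,0,0.01],"gripper":0.8},{"translation":[0.0152,0.0129,0],"rot":[0,0,0.0167],"gripper":0.8},{"translation":[0.0152,0.0129,0],"rot":[0,0,0.0167],"gripper":0.8},{"translation":[0.0152,0.0129,0],"rot":[0,0,0.0167],"gripper":0.8}]' >/dev/null; python3 -c "from h import *;look()"
python3 -m inch '[{"translation":[0.0005,0.0007,0],"rot":[0,0,0.0028],"gripper":0.8},{"translation":[0.0011,0.0015,0],"rot":[0,0,0.0056],"gripper":0.8},{"translation":[0.0011,0.0015,0],"rot":[0,0,0.0056],"gripper":0.8}]' >/dev/null; python3 -c "from h import *;look()"
python3 -m inch '[{"translation":[0.0005,0.0007,0],"rot":[0,0,0.0028],"gripper":0.8},{"translation":[0.0011,0.0015,0],"rot":[0,0,0.0056],"gripper":0.8},{"translation":[0.0011,0.0015,0],"rot":[0,0,0.0056],"gripper":0.8}]' >/dev/null; python3 -c "from h import *;look()"
python3 -m inch '[{"translation":[0.0006,0.0007,0],"rot":[0,0,0.0028],"gripper":0.8},{"translation":[0.0012,0.0014,0],"rot":[0,0,0.0056],"gripper":0.8},{"translation":[0.0012,0.0014,0],"rot":[0,0,0.0056],"gripper":0.8}]' >/dev/null; python3 -c "from h import *;look()"
```

```text
t 17.0 turn 126.11 local [ -3.16 -41.26] z 66.4 Fl [-3.04  5.78] Fz 7.4 Mz 0.0171 tau6 0.0073 q6 33.2 w 33.9 59.2
t 17.3 turn 128.11 local [ -3.07 -40.94] z 66.4 Fl [-3.35  5.97] Fz 6.5 Mz 0.198 tau6 0.2141 q6 35.2 w 34.1 59.2
t 17.6 turn 130.12 local [ -3.05 -40.6 ] z 66.4 Fl [-3.26  5.94] Fz 7.3 Mz 0.1767 tau6 0.2158 q6 37.3 w 34.1 59.2
t 17.9 turn 132.14 local [ -3.   -40.25] z 66.4 Fl [-2.76  6.67] Fz 6.3 Mz 0.1304 tau6 0.2176 q6 39.3 w 34.2 59.2
```

```bash

python3 -m inch '[{"translation":[0.0006,0.0007,0],"rot":[0,0,0.0028],"gripper":0.8},{"translation":[0.0013,0.0014,0],"rot":[0,0,0.0056],"gripper":0.8},{"translation":[0.0019,0.002,0],"rot":[0,0,0.0083],"gripper":0.8},{"translation":[0.0026,0.0027,0],"rot":[0,0,0.0111],"gripper":0.8},{"translation":[0.0026,0.0027,0],"rot":[0,0,0.0111],"gripper":0.8}]' >/dev/null; python3 -c "from h import *;look()"
python3 -m inch '[{"translation":[0.0007,0.0006,0],"rot":[0,0,0.0028],"gripper":0.8},{"translation":[0.0014,0.0012,0],"rot":[0,0,0.0056],"gripper":0.8},{"translation":[0.0021,0.0018,0],"rot":[0,0,0.0083],"gripper":0.8},{"translation":[0.0028,0.0025,0],"rot":[0,0,0.0111],"gripper":0.8},{"translation":[0.0028,0.0025,0],"rot":[0,0,0.0111],"gripper":0.8}]' >/dev/null; python3 -c "from h import *;look()"
python3 -m inch '[{"translation":[0.0007,0.0006,0],"rot":[0,0,0.0028],"gripper":0.8},{"translation":[0.0014,0.0012,0],"rot":[0,0,0.0056],"gripper":0.8},{"translation":[0.0022,0.0018,0],"rot":[0,0,0.0083],"gripper":0.8},{"translation":[0.0029,0.0023,0],"rot":[0,0,0.0111],"gripper":0.8},{"translation":[0.0029,0.0023,0],"rot":[0,0,0.0111],"gripper":0.8}]' >/dev/null; python3 -c "from h import *;look()"
```

```text
t 18.4 turn 136.13 local [ -2.88 -39.58] z 66.4 Fl [-2.59  5.98] Fz 7.0 Mz 0.1316 tau6 0.2204 q6 43.4 w 34.1 59.1
t 18.9 turn 140.12 local [ -2.76 -38.87] z 66.4 Fl [-2.29  7.64] Fz 6.3 Mz 0.1827 tau6 0.2229 q6 47.4 w 34.2 59.1
t 19.4 turn 144.11 local [ -2.62 -38.22] z 66.4 Fl [-2.19  6.89] Fz 6.9 Mz 0.242 tau6 0.2255 q6 51.5 w 33.8 59.1
```

```bash

python3 -m inch '[{"translation":[0.0008,0.0005,0],"rot":[0,0,0.0028],"gripper":0.8},{"translation":[0.0015,0.001,0],"rot":[0,0,0.0056],"gripper":0.8},{"translation":[0.0023,0.0016,0],"rot":[0,0,0.0083],"gripper":0.8},{"translation":[0.0031,0.0021,0],"rot":[0,0,0.0111],"gripper":0.8},{"translation":[0.0031,0.0021,0],"rot":[0,0,0.0111],"gripper":0.8}]' >/dev/null; python3 -c "from h import *;look()"
python3 -m inch '[{"translation":[0.0008,0.0005,0],"rot":[0,0,0.0028],"gripper":0.8},{"translation":[0.0016,0.001,0],"rot":[0,0,0.0056],"gripper":0.8},{"translation":[0.0024,0.0014,0],"rot":[0,0,0.0083],"gripper":0.8},{"translation":[0.0032,0.0019,0],"rot":[0,0,0.0111],"gripper":0.8},{"translation":[0.0032,0.0019,0],"rot":[0,0,0.0111],"gripper":0.8}]' >/dev/null; python3 -c "from h import *;look()"
python3 -m inch '[{"translation":[0.0008,0.0004,0],"rot":[0,0,0.0028],"gripper":0.8},{"translation":[0.0016,0.0008,0],"rot":[0,0,0.0056],"gripper":0.8},{"translation":[0.0025,0.0012,0],"rot":[0,0,0.0083],"gripper":0.8},{"translation":[0.0033,0.0016,0],"rot":[0,0,0.0111],"gripper":0.8},{"translation":[0.0033,0.0016,0],"rot":[0,0,0.0111],"gripper":0.8}]' >/dev/null; python3 -c "from h import *;look()"
```

```text
t 19.9 turn 148.1 local [ -2.44 -37.56] z 66.4 Fl [-1.75  6.94] Fz 5.2 Mz 0.1591 tau6 0.2274 q6 55.6 w 34.3 59.1
t 20.4 turn 152.1 local [ -2.29 -36.93] z 66.4 Fl [-0.84  7.58] Fz 5.2 Mz 0.18 tau6 0.2291 q6 59.6 w 33.8 59.1
t 20.9 turn 156.09 local [ -2.15 -36.3 ] z 66.4 Fl [-1.87  7.86] Fz 4.1 Mz 0.1504 tau6 0.2308 q6 63.7 w 34.1 59.1
```

```bash

python3 -m inch '[{"translation":[0.008,0.0035,0],"rot":[0,0,0.0028],"gripper":0.8},{"translation":[0.016,0.007,0],"rot":[0,0,0.0056],"gripper":0.8},{"translation":[0.024,0.0105,0],"rot":[0,0,0.0083],"gripper":0.8},{"translation":[0.0247,0.0109,0],"rot":[0,0,0.0111],"gripper":0.8},{"translation":[0.0247,0.0109,0],"rot":[0,0,0.0111],"gripper":0.8}]' >/dev/null; python3 -c "from h import *;look()"
python3 -m inch '[{"translation":[0.0009,0.0003,0],"rot":[0,0,0.0028],"gripper":0.8},{"translation":[0.0018,0.0006,0],"rot":[0,0,0.0056],"gripper":0.8},{"translation":[0.0018,0.0006,0],"rot":[0,0,0.0056],"gripper":0.8}]' >/dev/null; python3 -c "from h import *;look()"
python3 -m inch '[{"translation":[0.0009,0.0003,0],"rot":[0,0,0.0028],"gripper":0.8},{"translation":[0.0018,0.0005,0],"rot":[0,0,0.0056],"gripper":0.8},{"translation":[0.0018,0.0005,0],"rot":[0,0,0.0056],"gripper":0.8}]' >/dev/null; python3 -c "from h import *;look()"
```

```text
t 21.4 turn 160.23 local [ -1.94 -35.48] z 66.4 Fl [-0.83  1.09] Fz 5.7 Mz 0.1213 tau6 0.1681 q6 68.2 w 33.8 59.3
t 21.7 turn 162.25 local [ -1.86 -35.15] z 66.4 Fl [-1.41  0.35] Fz 5.3 Mz 0.0975 tau6 0.165 q6 70.2 w 34.0 59.2
t 22.0 turn 164.26 local [ -1.78 -34.83] z 66.4 Fl [-0.89  0.3 ] Fz 4.7 Mz 0.0975 tau6 0.1655 q6 72.3 w 33.7 59.2
```

```bash

python3 -m inch '[{"translation":[0.0009,0.0003,0],"rot":[0,0,0.0028],"gripper":0.8},{"translation":[0.0018,0.0005,0],"rot":[0,0,0.0056],"gripper":0.8},{"translation":[0.0018,0.0005,0],"rot":[0,0,0.0056],"gripper":0.8}]' >/dev/null; python3 -c "from h import *;look()"
python3 -m inch '[{"translation":[0.0009,0.0002,0],"rot":[0,0,0.0028],"gripper":0.8},{"translation":[0.0018,0.0004,0],"rot":[0,0,0.0056],"gripper":0.8},{"translation":[0.0018,0.0004,0],"rot":[0,0,0.0056],"gripper":0.8}]' >/dev/null; python3 -c "from h import *;look()"
python3 -m inch '[{"translation":[0.0009,0.0002,0],"rot":[0,0,0.0028],"gripper":0.8},{"translation":[0.0018,0.0003,0],"rot":[0,0,0.0056],"gripper":0.8},{"translation":[0.0018,0.0003,0],"rot":[0,0,0.0056],"gripper":0.8}]' >/dev/null; python3 -c "from h import *;look()"
python3 -m inch '[{"translation":[0.0009,0.0001,0],"rot":[0,0,0.0028],"gripper":0.8},{"translation":[0.0018,0.0003,0],"rot":[0,0,0.0056],"gripper":0.8},{"translation":[0.0018,0.0003,0],"rot":[0,0,0.0056],"gripper":0.8}]' >/dev/null; python3 -c "from h import *;look()"
```

```text
t 22.3 turn 166.28 local [ -1.67 -34.55] z 66.4 Fl [-0.54  0.56] Fz 5.2 Mz 0.1287 tau6 0.1662 q6 74.3 w 34.0 59.2
t 22.6 turn 168.31 local [ -1.61 -34.25] z 66.4 Fl [-1.32 -0.31] Fz 5.5 Mz 0.1037 tau6 0.167 q6 76.4 w 34.2 59.2
t 22.9 turn 170.31 local [ -1.55 -33.98] z 66.4 Fl [-0.21  0.24] Fz 5.6 Mz 0.1149 tau6 0.1637 q6 78.4 w 34.4 59.2
t 23.2 turn 172.32 local [ -1.4  -33.66] z 66.5 Fl [-0.49  0.43] Fz 5.8 Mz 0.0535 tau6 0.1681 q6 80.4 w 34.0 59.2
```

```bash

python3 -m inch '[{"translation":[0.0009,0.0001,0],"rot":[0,0,0.0028],"gripper":0.8},{"translation":[0.0018,0.0002,0],"rot":[0,0,0.0056],"gripper":0.8},{"translation":[0.0018,0.0002,0],"rot":[0,0,0.0056],"gripper":0.8}]' >/dev/null; python3 -c "from h import *;look()"
python3 -m inch '[{"translation":[0.0009,0.0001,0],"rot":[0,0,0.0028],"gripper":0.8},{"translation":[0.0018,0.0002,0],"rot":[0,0,0.0056],"gripper":0.8},{"translation":[0.0018,0.0002,0],"rot":[0,0,0.0056],"gripper":0.8}]' >/dev/null; python3 -c "from h import *;look()"
python3 -m inch '[{"translation":[0.0009,0,0],"rot":[0,0,0.0028],"gripper":0.8},{"translation":[0.0019,0.0001,0],"rot":[0,0,0.0056],"gripper":0.8},{"translation":[0.0019,0.0001,0],"rot":[0,0,0.0056],"gripper":0.8}]' >/dev/null; python3 -c "from h import *;look()"
python3 -m inch '[{"translation":[0.0009,0,0],"rot":[0,0,0.0028],"gripper":0.8},{"translation":[0.0019,0,0],"rot":[0,0,0.0056],"gripper":0.8},{"translation":[0.0019,0,0],"rot":[0,0,0.0056],"gripper":0.8}]' >/dev/null; python3 -c "from h import *;look()"
```

```text
t 23.5 turn 174.34 local [ -1.32 -33.37] z 66.4 Fl [0.21 1.53] Fz 4.6 Mz 0.0727 tau6 0.169 q6 82.5 w 34.2 59.2
t 23.8 turn 176.36 local [ -1.26 -33.07] z 66.4 Fl [0.48 0.59] Fz 5.0 Mz 0.1295 tau6 0.1704 q6 84.5 w 34.1 59.2
t 24.1 turn 178.38 local [ -1.14 -32.8 ] z 66.4 Fl [0.74 0.4 ] Fz 6.5 Mz 0.1884 tau6 0.168 q6 86.6 w 34.1 59.2
t 24.4 turn 180.39 local [ -1.07 -32.51] z 66.4 Fl [1.7  0.16] Fz 5.5 Mz 0.1227 tau6 0.1685 q6 88.6 w 33.9 59.2
```

```bash

python3 -m inch '[{"translation":[0.0009,0,0],"rot":[0,0,0.0028],"gripper":0.8},{"translation":[0.0019,-0.0001,0],"rot":[0,0,0.0056],"gripper":0.8},{"translation":[0.0019,-0.0001,0],"rot":[0,0,0.0056],"gripper":0.8}]' >/dev/null; python3 -c "from h import *;look()"
python3 -m inch '[{"translation":[0.0009,-0.0001,0],"rot":[0,0,0.0028],"gripper":0.8},{"translation":[0.0019,-0.0002,0],"rot":[0,0,0.0056],"gripper":0.8},{"translation":[0.0019,-0.0002,0],"rot":[0,0,0.0056],"gripper":0.8}]' >/dev/null; python3 -c "from h import *;look()"
python3 -m inch '[{"translation":[0.0009,-0.0001,0],"rot":[0,0,0.0028],"gripper":0.8},{"translation":[0.0018,-0.0002,0],"rot":[0,0,0.0056],"gripper":0.8},{"translation":[0.0018,-0.0002,0],"rot":[0,0,0.0056],"gripper":0.8}]' >/dev/null; python3 -c "from h import *;look()"
python3 -m inch '[{"translation":[0.0009,-0.0001,0],"rot":[0,0,0.0028],"gripper":0.8},{"translation":[0.0018,-0.0003,0],"rot":[0,0,0.0056],"gripper":0.8},{"translation":[0.0018,-0.0003,0],"rot":[0,0,0.0056],"gripper":0.8}]' >/dev/null; python3 -c "from h import *;look()"
```

```text
t 24.7 turn 182.41 local [ -1.01 -32.24] z 66.4 Fl [2.08 0.42] Fz 5.5 Mz 0.0605 tau6 0.1718 q6 90.7 w 34.0 59.3
t 25.0 turn 184.43 local [ -0.93 -31.95] z 66.5 Fl [ 2.22 -0.19] Fz 4.1 Mz 0.1077 tau6 0.1719 q6 92.7 w 34.3 59.3
t 25.3 turn 186.45 local [ -0.85 -31.67] z 66.4 Fl [3.14 0.24] Fz 4.6 Mz 0.104 tau6 0.1724 q6 94.8 w 34.0 59.3
t 25.6 turn 188.47 local [ -0.75 -31.42] z 66.4 Fl [3.28 0.47] Fz 6.4 Mz 0.0971 tau6 0.1851 q6 96.8 w 34.1 59.3
```

```bash

python3 -m inch '[{"translation":[0.0009,-0.0002,0],"rot":[0,0,0.0028],"gripper":0.8},{"translation":[0.0018,-0.0003,0],"rot":[0,0,0.0056],"gripper":0.8},{"translation":[0.0018,-0.0003,0],"rot":[0,0,0.0056],"gripper":0.8}]' >/dev/null; python3 -c "from h import *;look()"
python3 -m inch '[{"translation":[0.0009,-0.0002,0],"rot":[0,0,0.0028],"gripper":0.8},{"translation":[0.0018,-0.0004,0],"rot":[0,0,0.0056],"gripper":0.8},{"translation":[0.0018,-0.0004,0],"rot":[0,0,0.0056],"gripper":0.8}]' >/dev/null; python3 -c "from h import *;look()"
```

```text
t 25.9 turn 190.48 local [ -0.66 -31.14] z 66.4 Fl [ 3.78 -0.56] Fz 5.3 Mz 0.1493 tau6 0.2119 q6 98.9 w 33.9 59.3
t 26.2 turn 192.51 local [ -0.58 -30.9 ] z 66.4 Fl [ 4.24 -1.11] Fz 5.9 Mz 0.2082 tau6 0.2398 q6 100.9 w 33.9 59.3
```

The torque knee is at about 187.5°. It is now 0.068 N m above free running, which is about 9 N with the side force counted in, so I'll let go and back off.

```bash

python3 -m inch '[{"translation":[0,0,0],"rot":[0,0,0],"gripper":0.5},{"translation":[0,0,0],"rot":[0,0,0],"gripper":0.3},{"translation":[0,0,0],"rot":[0,0,0],"gripper":0.1},{"translation":[0,0,0],"rot":[0,0,0],"gripper":0},{"translation":[0,0,0],"rot":[0,0,0],"gripper":0},{"translation":[0,0,0],"rot":[0,0,0],"gripper":0},{"translation":[0,0,-0.1],"rot":[0,0,0],"gripper":0},{"translation":[0,0,-0.3],"rot":[0,0,0],"gripper":0},{"translation":[0,0,-0.6],"rot":[0,0,0],"gripper":0},{"translation":[0,0,-0.9],"rot":[0,0,0],"gripper":0},{"translation":[0,0,-0.9],"rot":[0,0,0],"gripper":0}]'
python3 -m inch '[{"translation":[-0.3,0,0],"rot":[0,0,0],"gripper":0},{"translation":[-0.6,0,0],"rot":[0,0,0],"gripper":0},{"translation":[-1,0,0],"rot":[0,0,0],"gripper":0},{"translation":[-1,0,0],"rot":[0,0,0],"gripper":0},{"translation":[-1,0,0],"rot":[0,0,0],"gripper":0},{"translation":[-1,0,0],"rot":[0,0,0],"gripper":0},{"translation":[-1,0,0],"rot":[0,0,0],"gripper":0}]'
python3 - <<'E'
from h import *
look()
from workcell import optics
d=optics.read_camera("side"); P=cloud(d); e=optics.read_camera("top"); Q=cloud(e)
a=cv2.resize(d["color"][130:240,200:280],None,fx=5,fy=5,interpolation=cv2.INTER_CUBIC)
b=cv2.resize(e["color"][190:250,160:250],None,fx=4.4,fy=4.4,interpolation=cv2.INTER_CUBIC)
o=np.zeros((550,800,3),np.uint8); o[:,:400]=a; o[:264,402:798]=b; cv2.imwrite("pics/m6.png",o[...,::-1])
for n,D,C in (("side",d,P),("top",e,Q)):
    c=D["color"].astype(int); g=(c[...,1]>c[...,0]+12)&(c[...,1]>c[...,2]+5)&(C[...,2]>.042)&(abs(C[...,0]-.50)<.05)&(abs(C[...,1]-.1)<.05)
    q=C[g]
    if len(q)>5:
        l=(q[:,:2]-VC)@np.array([[np.cos(VY),-np.sin(VY)],[np.sin(VY),np.cos(VY)]])*1000
        print(n,len(q),"z",q[:,2].mean(),"rect local",cv2.minAreaRect(l.astype(np.float32)))
E
```

```text
time_s: 27.3
tool_pos: [0.5099, 0.0456, 0.207]
tool_rot: [3.13, -0.002, 1.47]
ft_force: [0.4, 0.5, -0.7]
gripper_width: 0.0856
grasp_force: 0.0
time_s: 28.0
tool_pos: [0.4907, -0.1026, 0.2005]
tool_rot: [-3.141, -0.001, 1.472]
ft_force: [-0.4, -0.4, -0.1]
gripper_width: 0.0858
grasp_force: 0.0
t 28.0 turn 192.34 local [ -34.69 -175.76] z 200.5 Fl [-0.44 -0.35] Fz -0.1 Mz -0.0298 tau6 0.004 q6 83.8 w 85.8 0.0
side 50 z 0.047270215601579936 rect local ((-2.051502227783203, 34.53217315673828), (50.739383697509766, 34.311119079589844), 14.980828285217285)
top 143 z 0.046953255968889794 rect local ((0.712982177734375, 31.539878845214844), (49.733985900878906, 34.132144927978516), 0.8978961110115051)
```

View pics/m6.png

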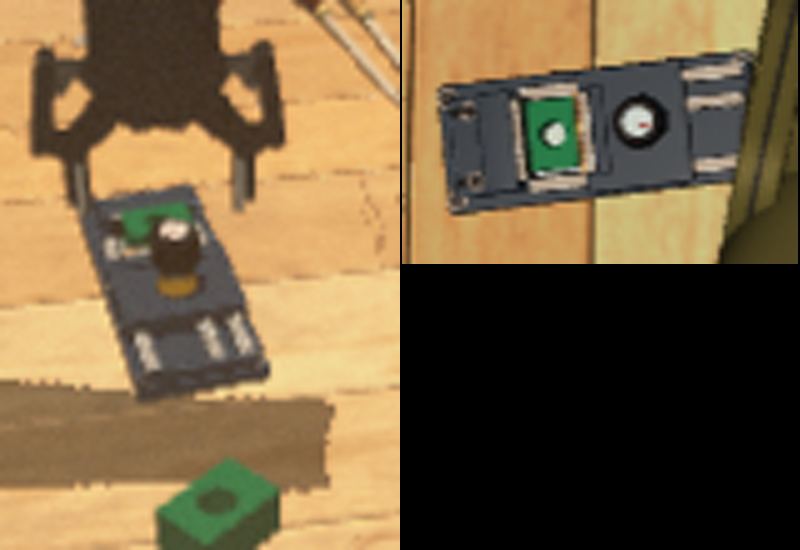

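The top crop shows the blank at (553,133), flat, centred (x +0.7 mm), square (0.9°) and nipped between the cork and the heel face. The knob at (640,120) is free and the gripper is well clear, so I'm handing in.

```bash
python3 -c "
from workcell import r
print(r.hand_in())"
```

```text
the job is handed in; nothing more can be done
None
```

The green ring blank is clamped flat, hole up and centred in the vice, at about 9 N estimated from the knob torque; the hands are off and the job was handed in at about 28 s.

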